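# Sort the worktop into trays before the van drives off

## Task

Tidy the worktop for the drive: put the two sample cups (red lid and yellow lid) into the green tray and the two small reagent vials into the orange tray, one to a bay, and lay the label roll flat in the black tray. Everything stands upright on its tray's floor at the end; do not tip over any cup or vial on the way, and leave the countdown timer where it is.

Things in the scene. Friction and masses are not known exactly. Their poses are not given: they have to be found in the camera images.
- red_cup_center (a point): Red-lidded sample cup with a red screw lid, standing upright: 58 mm tall; the lid is a disc 50 mm in diameter and makes up the top 10 mm; below it the white body is 44 mm wide and tapers downward. 30 g. The point is its centre, 29 mm above its underside; z is up its axis. Round: it can be gripped at any yaw, best by the lid.
- yellow_cup_center (a point): Yellow-lidded sample cup with a yellow screw lid, standing upright: 58 mm tall; the lid is a disc 50 mm in diameter and makes up the top 10 mm; below it the white body is 44 mm wide and tapers downward. 30 g. The point is its centre, 29 mm above its underside; z is up its axis. Round: it can be gripped at any yaw, best by the lid.
- green_vial_center (a point): Green-banded small glass reagent vial with a white screw cap and, round its label, a band in green, standing upright: body 23 mm in diameter, 50 mm tall; the cap, 20 mm in diameter, is the top 14 mm. About 22 g. The point is its centre, 25 mm above its underside; z is up its axis. Round: it can be gripped at any yaw.
- amber_vial_center (a point): Amber-banded small glass reagent vial with a white screw cap and, round its label, a band in amber (orange-yellow), standing upright: body 23 mm in diameter, 50 mm tall; the cap, 20 mm in diameter, is the top 14 mm. About 22 g. The point is its centre, 25 mm above its underside; z is up its axis. Round: it can be gripped at any yaw.
- roll_center (a point): Roll of white labels lying flat, its brown core visible from above as a ring: 61 mm in diameter, 30 mm tall, about 50 g. The point is its centre, 15 mm above its underside; z is up its axis. Its collision shape is a solid disc: grip it across the outside.
- cup_tray: Green shallow tray for the sample cups. Fixed to the worktop. 100 mm along its x, 150 mm along its y, walls 4 mm thick and 12 mm high, floor 3 mm thick. A 3 mm wide, 10 mm high rib along its x through the middle divides it into two bays, whose centres lie at y = +36 mm and y = -36 mm of the tray (each bay 92 mm by 69 mm inside). Origin at the centre of the underside, on the worktop; z up.
- vial_tray: Orange shallow tray for the reagent vials. Fixed to the worktop. 100 mm along its x, 150 mm along its y, walls 4 mm thick and 12 mm high, floor 3 mm thick. A 3 mm wide, 10 mm high rib along its x through the middle divides it into two bays, whose centres lie at y = +36 mm and y = -36 mm of the tray (each bay 92 mm by 69 mm inside). Origin at the centre of the underside, on the worktop; z up.
- roll_tray: Black shallow tray for the label roll, without a rib: Fixed to the worktop. 100 mm along its x, 150 mm along its y, walls 4 mm thick and 12 mm high, floor 3 mm thick. Origin at the centre of the underside, on the worktop; z up.
- countdown_timer_center (a point): White countdown timer with coloured keys lying flat among the things, 62 x 62 mm, 19 mm high; loose, a bystander that stays where it is. The point is about its centre, 9 mm above its underside.
Mind the look-alikes: they are no part of the job. What is meant by the part that bears red_cup_center is not blue or turquoise, and is the larger of those in its own colour.

How it is judged (in metres and radians):
At the end, for the whole second after the job is handed in: Cups upright on the green tray's floor, one per bay; vials likewise in the orange tray; roll flat on the black tray's floor. Each leans under 0.12 rad, lies within the walls, its centre at most 3 mm below or 5 mm above its seated height, and is slower than 20 mm/s (x of red_cup_center in the frame of cup_tray between -0.032 and 0.032 m and y of red_cup_center in the frame of cup_tray between -0.059 and 0.059 m and z of red_cup_center in the frame of cup_tray between 0.029 and 0.037 m and angle between each of red_cup_center, yellow_cup_center, green_vial_center, amber_vial_center, roll_center's own z axis and vertical below 0.12 rad and linear speed of each of red_cup, yellow_cup, green_vial, amber_vial, roll below 0.02 m/s and x of yellow_cup_center in the frame of cup_tray between -0.032 and 0.032 m and y of yellow_cup_center in the frame of cup_tray between -0.059 and 0.059 m and z of yellow_cup_center in the frame of cup_tray between 0.029 and 0.037 m and ((y of red_cup_center in the frame of cup_tray above 0 m and y of yellow_cup_center in the frame of cup_tray below 0 m) or (y of red_cup_center in the frame of cup_tray below 0 m and y of yellow_cup_center in the frame of cup_tray above 0 m)) and x of green_vial_center in the frame of vial_tray between -0.038 and 0.038 m and y of green_vial_center in the frame of vial_tray between -0.064 and 0.064 m and z of green_vial_center in the frame of vial_tray between 0.025 and 0.033 m and x of amber_vial_center in the frame of vial_tray between -0.038 and 0.038 m and y of amber_vial_center in the frame of vial_tray between -0.064 and 0.064 m and z of amber_vial_center in the frame of vial_tray between 0.025 and 0.033 m and ((y of green_vial_center in the frame of vial_tray above 0 m and y of amber_vial_center in the frame of vial_tray below 0 m) or (y of green_vial_center in the frame of vial_tray below 0 m and y of amber_vial_center in the frame of vial_tray above 0 m)) and x of roll_center in the frame of roll_tray between -0.019 and 0.019 m and y of roll_center in the frame of roll_tray between -0.045 and 0.045 m and z of roll_center in the frame of roll_tray between 0.015 and 0.023 m); the robot touches nothing.
It fails at once if the countdown timer is moved more than 30 mm (distance of countdown_timer_center from where it was at the start of the episode above 0.03 m).
It fails at once if a cup or a vial is tipped over (leans more than about 45 degrees) (angle between any of red_cup_center, yellow_cup_center, green_vial_center, amber_vial_center's own z axis and vertical above 0.8 rad).
It also fails if it takes over 122 s, if anything falls off the work surface, if the arm or the gripper's body presses on something with over 40 N, if the wrist force passes 120 N, or if a joint passes its speed limit or range.

## Robot

A 6-joint arm with a two-finger parallel gripper is mounted at the origin on a cart in front of the work surface, level with it; the furniture and walls round the work are solid. World frame = base frame: x ahead of the robot, y to its left, z up, the work surface at z = 0. Lengths are in m, angles in degrees, forces in N, time in s.
With the tool pointing down it reaches from about 0.35 to 0.875 m from the base axis. Payload 4.2 kg.
Tool frame: the origin (TCP) lies on the centre line of the jaws, within the pads' length; the fingertips stand 25 mm ahead of it and the grasp point (between the pads) lies 6 mm ahead of it; z points along the fingers, y is the line along which they close (so a half turn about z gives the same grasp; the last joint's range is limited). The gripper opens to 87 mm and grips with 3 to 60 N. Pads are 19 mm wide; open, the fingers measure 117 mm over their backs; the gripper's body (75 mm by 190 mm) begins 51 mm behind the grasp point.
Start: joints at [-60.585, 22.042, 0.453, 0, -68.411, -14.817], TCP at [0.158, -0.605, 0.21] pointing down, gripper open.
Joint ranges: [-179.83, 179.83], [-69.29, 118.12], [-61.27, 80.66], [-181.25, 117.63], [-171.15, -9.14], [-177.46, 177.46]. Speed limits (degrees/s): [159.86, 159.86, 180, 180, 180, 180].

## Interface

Orientations are given as a 3x3 rotation matrix whose columns are the frame's x, y, z axes.
In Python, from station import r gives the robot as it stands.
- The arm moves only by the tool move_arm, never from a script. Its argument "series" is a list of rows, each an object with "grip": the opening, from 0 (shut) to 1 (fully open); "xyz": the shift along the tool's x, y, z in mm, a list of three; "angular": the turn, a rotation vector about the tool's x, y, z in rad, a list of three. A call has 1 to 10 rows; each row is the pose to reach, as a shift and turn from the pose commanded when the call began, along the tool's axes at that moment; what a row does not reach only later rows make up. A row lasts 1/10 s, in which the tool goes at most 50 mm and 8.59 degrees, less where a joint would pass 70% of its speed; a pose out of reach is approached as far as the arm can. A call with a gripper value outside its range is refused whole. The fingers move at their own pace and stop on an object; the grip force is fixed at half the most. Time passes only in rows, so rows that repeat a pose let the fingers close. It gives the time, the measured TCP pose, the force, the opening and the grip force at its end, in the units of the state.
- r.sense(): the state, without advancing time (a new reading comes with each control period).
- r.capture(name): name is "scene" or "top" or "wrist"; returns a dict with "img" (420x560x3 uint8, red, green, blue), "camera_matrix" (3x3 intrinsics, pixels), "rvec" (rotation vector, rad) and "tvec" (3), from world to camera coordinates, as OpenCV has them; the wrist camera has in their place "hand_eye" (4x4, takes a point from camera to tool coordinates, whose origin is the TCP and whose axes are the flange's). Camera axes: x right, y down, z forward; pixel columns grow to the right and rows downward; lengths in m; the calibration is good to about 2 mm. A picture is of the moment at which its call begins: read the wrist's pose just before it. There is no depth.
- r.finish_job(): hands the job in; it is judged then, once.
The state is a dict: "time_s": time; "joints": joint angles; "joint_velocities": joint speeds; "effort": joint torques, N m; "tcp_pos": TCP position; "ee_rot": TCP orientation; "wrist_force": force on the tool from outside, world axes, zero at the start; "moment": the same for the moment, N m; "gripper_width": opening from 0.0 (shut) to 1.0 (fully open); "gripper_force": force on a finger pad.
Only numpy, scipy, OpenCV 4.12 (cv2) and the standard library are available. Lean on these libraries where they do the work, as an engineer would, in place of code of your own. Each camera call takes 0.05 s, during which the arm holds its last target. There are 200 camera calls.

## Working session

There is one attempt and no reset: what is moved stays moved. The work goes in short steps, Python scripts to look and compute and a tool call to move; the robot and the scene stay as the last step left them, time stands still between calls to the robot, and variables do not carry over. Pictures are saved under pics/ and viewed, at most 14 in all, crops included, and the job is handed in when it is done.

Besides the shell and the picture viewer there is one more tool, called after "Call:" as name([rows], argument=value, ...), one row to a line, values as JSON. move_arm: Moves the arm, as the interface text tells. Its arguments: {"type":"object","properties":{"series":{"type":"array"}},"required":["series"]}

```bash
mkdir -p pics; ls
python3 - <<'E'
from station import r
import cv2,pickle
s=r.sense();print(s)
for n in("top","scene"):
    c=r.capture(n);cv2.imwrite(f"pics/{n}0.png",c["img"][:,:,::-1]);pickle.dump(c,open(f"{n}0.pkl","wb"))
    print(n,c["camera_matrix"],c["rvec"],c["tvec"])
E
```

```text
pics
{'time_s': 0.0, 'joints': array([-6.05849552e+01,  2.20904549e+01,  3.79644304e-01, -3.01139054e-02,
       -6.84126236e+01, -1.48153698e+01]), 'joint_velocities': array([-0.03438122, -0.00163284,  0.06211751,  0.02247374, -0.04560664,
        0.00190572]), 'effort': array([ 6.57343990e-04, -3.90660954e+01,  1.87407303e+01,  4.21991542e+00,
        1.11182863e-02, -1.78996825e-04]), 'tcp_pos': array([ 0.15738493, -0.60419445,  0.20855905]), 'ee_rot': array([[-9.67759433e-01, -2.51875527e-01, -6.32321625e-04],
       [-2.51876308e-01,  9.67757121e-01,  2.11659103e-03],
       [ 7.88162743e-05,  2.20761777e-03, -9.99997560e-01]]), 'wrist_force': array([ 0.28849725, -0.24587413, -0.70034194]), 'moment': array([-0.02503619, -0.0037974 , -0.01542235]), 'gripper_force': 0.0, 'gripper_width': 1.0007513327096291}
top [[390.02212608   0.         268.49789684]
 [  0.         390.02212608 205.67436481]
 [  0.           0.           1.        ]] [ 2.15640323 -2.14646116  0.20375248] [-0.10710917  0.54918528  0.9260809 ]
scene [[392.17626747   0.         279.8515736 ]
 [  0.         392.17626747 212.48271287]
 [  0.           0.           1.        ]] [ 0.96324876 -2.26476439  1.27099903] [0.28950933 0.26905869 0.81824581]
```

View pics/top0.png

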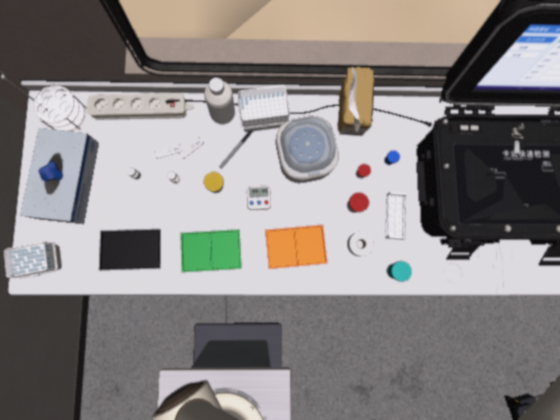

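View pics/scene0.png

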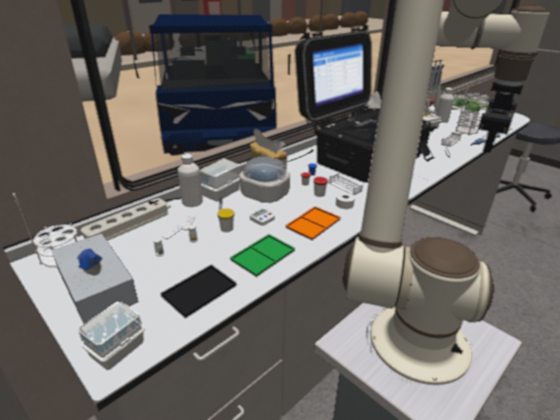

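The top view shows the red candidates: large red lid (359,202) and small red lid (364,171). The look-alikes by shape are blue (393,157) and turquoise (401,271). By the description I choose (359,202). The yellow lid is at (214,182), the vials at (134,173) and (173,178), the roll at (360,244) and the timer at (259,197). The trays are black (130,249), green (211,251) and orange (296,247). The scene view agrees.

```bash
cat > h.py <<'E'
import numpy as np,cv2,pickle
from scipy.spatial.transform import Rotation as Ro
def ray(c,uv,z,pose=None):
    """pixel -> world point on plane z"""
    K=c["camera_matrix"];d=np.linalg.inv(K)@np.array([uv[0],uv[1],1.])
    if "rvec" in c:
        R=cv2.Rodrigues(np.array(c["rvec"]))[0];o=-R.T@np.ravel(c["tvec"]);d=R.T@d
    else:
        T=np.array(c["hand_eye"]);p,W=pose;o=W@T[:3,3]+p;d=W@T[:3,:3]@d
    return o+d*(z-o[2])/d[2]
def proj(c,X,pose=None):
    if "rvec" in c: return cv2.projectPoints(np.array([X],float),np.array(c["rvec"]),np.array(c["tvec"]),c["camera_matrix"],None)[0].ravel()
    T=np.array(c["hand_eye"]);p,W=pose;q=T[:3,:3].T@(W.T@(np.array(X)-p)-T[:3,3]);q=c["camera_matrix"]@q;return q[:2]/q[2]
def goto(s,xyz,yaw=None):
    """shift (mm) and turn, in tool axes, to bring the TCP to xyz pointing down with tool y at yaw (deg, world)"""
    W=s["ee_rot"];sh=W.T@(np.array(xyz)-s["tcp_pos"])*1000
    if yaw is None: y=W[:,1]*[1,1,0]
    else: y=np.array([np.cos(np.radians(yaw)),np.sin(np.radians(yaw)),0])
    if y@W[:,1]<0:y=-y
    y=y/np.linalg.norm(y);z=np.array([0,0,-1.]);G=np.c_[np.cross(y,z),y,z]
    return sh.round(1),Ro.from_matrix(W.T@G).as_rotvec().round(3)
E
python3 - <<'E'
from h import *
c=pickle.load(open("top0.pkl","rb"));im=c["img"];hsv=cv2.cvtColor(im,cv2.COLOR_RGB2HSV)
print("cam",-cv2.Rodrigues(c["rvec"])[0].T@c["tvec"])
def blob(lo,hi,box,z,n):
    m=cv2.inRange(hsv,lo,hi);k=np.zeros_like(m);x0,y0,x1,y1=box;k[y0:y1,x0:x1]=m[y0:y1,x0:x1]
    cs=cv2.findContours(k,0,2)[0];b=max(cs,key=cv2.contourArea);q=cv2.minAreaRect(b)
    P=[ray(c,p,z)[:2] for p in cv2.boxPoints(q)]
    print(n,np.round(q[0],1),"size",np.round([np.linalg.norm(P[0]-P[1]),np.linalg.norm(P[1]-P[2])],3),"ctr",ray(c,q[0],z)[:2].round(4),"edge dirs",np.degrees(np.arctan2(*(P[1]-P[0])[::-1])).round(1))
blob((0,130,80),(8,255,255),(340,185,378,222),.058,"red")
blob((0,130,80),(8,255,255),(350,160,378,182),.04,"smallred")
blob((18,120,80),(32,255,255),(195,165,232,200),.058,"yellow")
blob((50,120,60),(75,255,255),(170,220,250,280),.012,"green tray")
blob((5,150,120),(20,255,255),(255,215,335,275),.012,"orange tray")
blob((0,0,0),(180,255,50),(90,222,170,278),.012,"black tray")
blob((0,0,0),(180,255,60),(352,236,370,252),.03,"core")
for n,p,z in(("vialL",(134,173),.05),("vialR",(173,178),.05),("roll",(360,244),.03),("timer",(259,197),.019)):print(n,ray(c,p,z).round(3))
cv2.imwrite("pics/top_crop.png",cv2.resize(np.hstack([im[150:260,330:420],im[150:260,115:235]]),None,fx=3.5,fy=3.5,interpolation=3)[:,:,::-1])
E
```

```text
cam [ 0.39509487 -0.07661921  1.00435662]
red [358.  202.5] size [0.045 0.04 ] ctr [ 0.5572 -0.3262] edge dirs -45.4
smallred [363.  170.5] size [0.026 0.024] ctr [ 0.6435 -0.3467] edge dirs -89.4
yellow [213.  181.5] size [0.044 0.043] ctr [0.6073 0.0332] edge dirs -89.5
green tray [210.1 250.5] size [0.146 0.093] ctr [0.4396 0.0415] edge dirs -86.5
orange tray [295.8 246.2] size [0.146 0.094] ctr [ 0.4512 -0.1752] edge dirs -84.3
black tray [129.  249.3] size [0.147 0.091] ctr [0.442 0.244] edge dirs -87.9Traceback (most recent call last):
  File "<stdin>", line 15, in <module>
  File "<stdin>", line 6, in blob
ValueError: max() iterable argument is empty
```

Run:
```python
from h import *
from station import r
c=pickle.load(open("top0.pkl","rb"));im=c["img"]
for n,p,z in(("vialL",(134,173),.05),("vialR",(173,178),.05),("roll",(360,244),.03),("timer",(259,197),.019),("rack",(396,215),.03)):print(n,ray(c,p,z).round(3))
cv2.imwrite("pics/top_crop.png",cv2.resize(np.hstack([im[150:260,330:420],im[150:260,115:235]]),None,fx=3.5,fy=3.5,interpolation=3)[:,:,::-1])
w=r.capture("wrist");print(w["hand_eye"],w["camera_matrix"])
print(goto(r.sense(),(.50,-.30,.25),90))
```

```text
vialL [0.629 0.23  0.05 ]
vialR [0.617 0.134 0.05 ]
roll [ 0.456 -0.335  0.03 ]
timer [ 0.576 -0.081  0.019]
rack [ 0.53 -0.43  0.03]
[[-2.40322236e-04 -9.58372915e-01 -2.85519349e-01  7.85490742e-02]
 [ 9.99999959e-01 -1.86753218e-04 -2.14847087e-04 -1.40098878e-03]
 [ 1.52581972e-04 -2.85519389e-01  9.58372921e-01 -1.74241069e-01]
 [ 0.00000000e+00  0.00000000e+00  0.00000000e+00  1.00000000e+00]] [[305.44262951   0.         283.16888449]
 [  0.         305.44262951 209.97983028]
 [  0.           0.           1.        ]]
(array([-408.2,  208.3,  -40.9]), array([ 0.002, -0.   ,  0.255]))
```

View pics/top_crop.png

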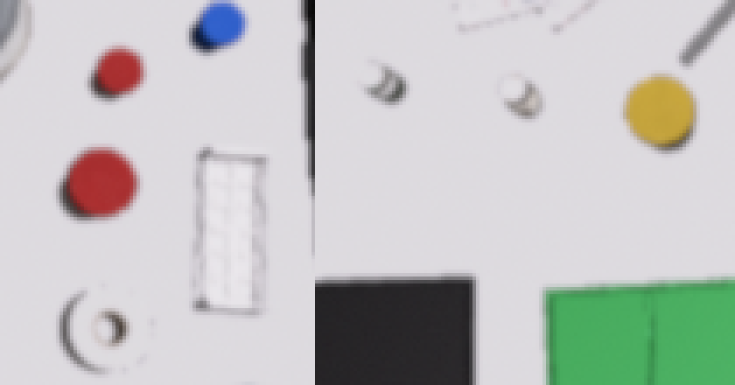

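The crop confirms that the large red disc at (359,202) is the cup. The small red one, the blue one and the rack are distractors. The roll shows its core ring, and two white-capped vials stand at left. Next I move above the red cup.

Call:
move_arm([
  {"grip": 1, "xyz": [-408, 208, -41], "angular": [0, 0, 0.255]},
  {"grip": 1, "xyz": [-408, 208, -41], "angular": [0, 0, 0.255]},
  {"grip": 1, "xyz": [-408, 208, -41], "angular": [0, 0, 0.255]},
  {"grip": 1, "xyz": [-408, 208, -41], "angular": [0, 0, 0.255]},
  {"grip": 1, "xyz": [-408, 208, -41], "angular": [0, 0, 0.255]},
  {"grip": 1, "xyz": [-408, 208, -41], "angular": [0, 0, 0.255]},
  {"grip": 1, "xyz": [-408, 208, -41], "angular": [0, 0, 0.255]},
  {"grip": 1, "xyz": [-408, 208, -41], "angular": [0, 0, 0.255]},
  {"grip": 1, "xyz": [-408, 208, -41], "angular": [0, 0, 0.255]},
  {"grip": 1, "xyz": [-408, 208, -41], "angular": [0, 0, 0.255]},
])

```text
time_s: 1.15
tcp_pos: [0.503, -0.2977, 0.2506]
ee_rot: [[-1.0, -0.004, 0.001], [-0.004, 1.0, 0.0], [-0.001, 0.0, -1.0]]
wrist_force: [-1.1, 0.3, 0.2]
gripper_width: 0.999
gripper_force: 0.0
```

```bash
cat >> h.py <<'E'
def wrist(r,name=None):
    s=r.sense();c=r.capture("wrist")
    if name: cv2.imwrite(f"pics/{name}.png",c["img"][:,:,::-1])
    return s,c,(s["tcp_pos"],s["ee_rot"])
def disc(c,pose,lo,hi,z,near,rad=.06):
    """centre and size of the coloured disc at height z, near a world point"""
    hsv=cv2.cvtColor(c["img"],cv2.COLOR_RGB2HSV);m=cv2.inRange(hsv,lo,hi)
    u=proj(c,(near[0],near[1],z),pose);k=np.zeros_like(m)
    f=np.linalg.norm(proj(c,(near[0],near[1]+rad,z),pose)-u);cv2.circle(k,tuple(int(v) for v in u),int(f),255,-1)
    b=max(cv2.findContours(m&k,0,2)[0],key=cv2.contourArea)
    P=np.array([ray(c,p[0],z,pose)[:2] for p in b],np.float32)
    q=cv2.minEnclosingCircle(P);return np.round(q[0],4),round(2*q[1],4)
RED=((0,130,60),(8,255,255));YEL=((18,120,80),(32,255,255));GRN=((50,120,60),(75,255,255));ORG=((5,150,120),(20,255,255));BLK=((0,0,0),(180,255,50))
E
python3 - <<'E'
from h import *
from station import r
s,c,p=wrist(r,"w1");print(s["time_s"],s["tcp_pos"],s["ee_rot"][:,1])
print(disc(c,p,*RED,.058,(.557,-.326)))
E
```

```text
1.15 [ 0.50302446 -0.29772583  0.25055874] [-4.43083857e-03  9.99990172e-01  1.56555468e-04]
(array([ 0.5568, -0.3304]), 0.0491)
```

View pics/w1.png

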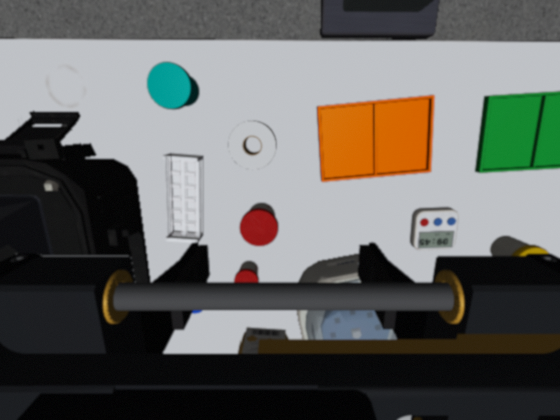

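The wrist picture shows the red cup at (259,228), roll at (252,145), orange tray at (375,138), green tray at (520,133) and timer at (435,228).

Run:
```python
from h import *
from station import r
s,c,p=wrist(r)
print("roll",[ray(c,u,.03,p).round(4) for u in((252.5,145),(253,146))])
m=cv2.inRange(cv2.cvtColor(c["img"],cv2.COLOR_RGB2HSV),*ORG);b=max(cv2.findContours(m,0,2)[0],key=cv2.contourArea)
P=np.array([ray(c,q[0],.012,p)[:2] for q in b],np.float32);print("orange",cv2.minAreaRect(P),disc(c,p,*RED,.058,(.557,-.33)))
print(goto(s,(.557,-.330,.13),90))
```

```text
roll [array([ 0.4566, -0.3384,  0.03  ]), array([ 0.4579, -0.3378,  0.03  ])]
orange ((0.450587660074234, -0.1780383586883545), (0.09749691188335419, 0.1481349617242813), 5.514138698577881) (array([ 0.5568, -0.3312]), 0.0492)
(array([-53.9, -32.3, 120.4]), array([0.   , 0.001, 0.004]))
```

Call:
move_arm([
  {"grip": 1, "xyz": [-54, -32.5, 120], "angular": [0, 0, 0.004]},
  {"grip": 1, "xyz": [-54, -32.5, 120], "angular": [0, 0, 0.004]},
  {"grip": 1, "xyz": [-54, -32.5, 120], "angular": [0, 0, 0.004]},
  {"grip": 1, "xyz": [-54, -32.5, 120], "angular": [0, 0, 0.004]},
  {"grip": 1, "xyz": [-54, -32.5, 120], "angular": [0, 0, 0.004]},
])

```text
time_s: 1.75
tcp_pos: [0.5526, -0.3343, 0.1303]
ee_rot: [[-1.0, 0.006, -0.002], [0.006, 1.0, 0.0], [0.002, 0.0, -1.0]]
wrist_force: [-0.6, -0.3, 0.4]
gripper_width: 1.0
gripper_force: 0.0
```

Run:
```python
from h import *
from station import r
s,c,p=wrist(r,"w2");print(s["tcp_pos"])
print(disc(c,p,*RED,.058,(.557,-.33)),proj(c,(.557,-.33,.058),p))
print(goto(s,(.557,-.330,.057),90))
```

```text
[ 0.55264643 -0.33433399  0.13028753]
(array([ 0.5576, -0.331 ]), 0.0491) [289.95977779 220.3651512 ]
(array([-4.5,  4.4, 73.3]), array([ 0.   , -0.002, -0.006]))
```

View pics/w2.png

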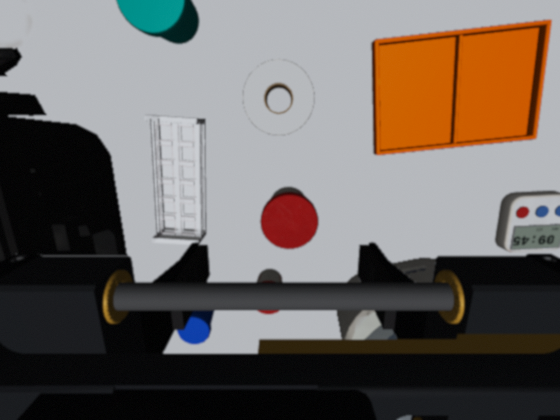

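The red cup fills (289,220) between the jaws, with the small red one at (268,290) clear of the fingers. I descend and grip.

Call:
move_arm([
  {"grip": 1, "xyz": [-4, 3, 0], "angular": [0, 0, -0.005]},
  {"grip": 1, "xyz": [-4, 3, 30], "angular": [0, 0, -0.005]},
  {"grip": 1, "xyz": [-4, 3, 60], "angular": [0, 0, -0.005]},
  {"grip": 1, "xyz": [-4, 3, 73], "angular": [0, 0, -0.005]},
  {"grip": 0.7, "xyz": [-4, 3, 73], "angular": [0, 0, -0.005]},
  {"grip": 0.6, "xyz": [-4, 3, 73], "angular": [0, 0, -0.005]},
  {"grip": 0.5, "xyz": [-4, 3, 73], "angular": [0, 0, -0.005]},
  {"grip": 0.4, "xyz": [-4, 3, 73], "angular": [0, 0, -0.005]},
  {"grip": 0.4, "xyz": [-4, 3, 73], "angular": [0, 0, -0.005]},
  {"grip": 0.4, "xyz": [-4, 3, 73], "angular": [0, 0, -0.005]},
])

```text
time_s: 2.8
tcp_pos: [0.5582, -0.3303, 0.0582]
ee_rot: [[-1.0, -0.001, 0.001], [-0.001, 1.0, -0.0], [-0.001, -0.0, -1.0]]
wrist_force: [-0.1, -0.0, 1.1]
gripper_width: 0.538
gripper_force: 0.0
```

Run:
```python
from h import *
from station import r
s=r.sense();print(s["tcp_pos"],s["gripper_width"],s["gripper_force"])
a=np.radians(3.5);print("bay -y",np.array([.4396,.0415])+[-.036*-np.sin(a),-.036*np.cos(a)])
print("travel from here to (0.442,0.005,.15)",goto(s,(.442,.005,.15),90))
```

```text
[ 0.55817342 -0.33030483  0.05818366] 0.5379821480627989 0.0
bay -y [0.44179775 0.00556715]
travel from here to (0.442,0.005,.15) (array([115.8, 335.4, -92. ]), array([-0.   ,  0.001,  0.001]))
```

Call:
move_arm([
  {"grip": 0.3, "xyz": [0, 0, 0], "angular": [0, 0, 0]},
  {"grip": 0.3, "xyz": [0, 0, 0], "angular": [0, 0, 0]},
  {"grip": 0.3, "xyz": [0, 0, 0], "angular": [0, 0, 0]},
])

```text
time_s: 3.1
tcp_pos: [0.5579, -0.3302, 0.0576]
ee_rot: [[-1.0, -0.001, -0.0], [-0.001, 1.0, 0.0], [0.0, 0.0, -1.0]]
wrist_force: [0.1, 0.4, 0.5]
gripper_width: 0.323
gripper_force: 0.0
```

Run:
```python
from h import *
from station import r
s,c,p=wrist(r,"w3");t=r.capture("scene")
a=cv2.resize(t["img"][140:220,270:380],(550,400));b=cv2.resize(c["img"],(0,0),fx=.5,fy=.5)
k=np.zeros((400,800,3),np.uint8);k[:,:520]=a[:,:520];k[:210,520:]=b
cv2.imwrite("pics/c3.png",k[:,:,::-1])
```

```text
(no output)
```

View pics/c3.png

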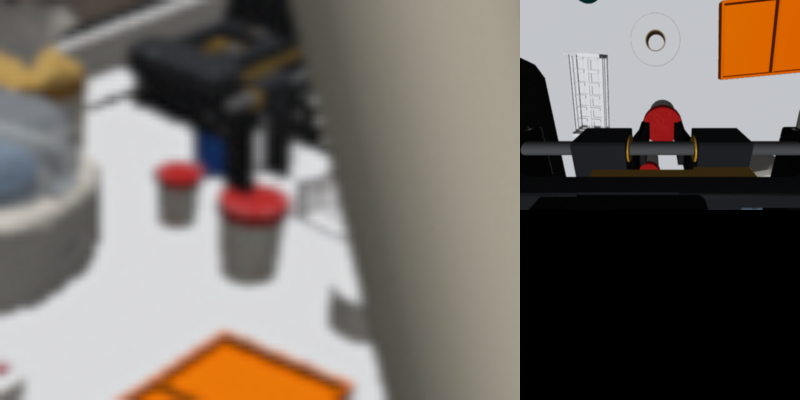

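Run:
```python
from h import *
from station import r
s,c,p=wrist(r);t=r.capture("top");S=r.capture("scene")
print(s["tcp_pos"],s["wrist_force"])
try: print("wrist",disc(c,p,*RED,.058,(.557,-.33)))
except Exception as e: print(e)
print("top",disc(t,None,*RED,.058,(.557,-.33),.045)); print("scene",disc(S,None,*RED,.058,(.557,-.33),.045))
s0=pickle.load(open("scene0.pkl","rb"));print("scene before",disc(s0,None,*RED,.058,(.557,-.33),.045),proj(S,(.558,-.33,.033)),proj(S,(.557,-.33,.058)))
print("tip projected in wrist",proj(c,(.558,-.33,.033),p),proj(c,(.558,-.33,.058),p))
cv2.imwrite("pics/c4.png",cv2.resize(c["img"][150:350,180:380],(600,600))[:,:,::-1])
```

```text
[ 0.55792315 -0.33019997  0.05755663] [-0.60294973  0.2397883   0.34578131]
wrist (array([ 0.5579, -0.331 ]), 0.0502)Traceback (most recent call last):
  File "<stdin>", line 7, in <module>
  File "h.py", line 31, in disc
    b=max(cv2.findContours(m&k,0,2)[0],key=cv2.contourArea)
ValueError: max() iterable argument is empty
```

Run:
```python
from h import *
from station import r
s,c,p=wrist(r);S=r.capture("scene")
print(proj(S,(.558,-.33,.033)),proj(S,(.557,-.33,.058)),proj(c,(.558,-.33,.033),p))
for y in(-.014,.014):
  for z in (.033,.058): print("finger inner",y,z,proj(c,s["tcp_pos"]*[1,1,0]+[0,y,z],p).round(),proj(S,s["tcp_pos"]*[1,1,0]+[0,y,z]).round())
a=cv2.resize(c["img"][180:340,180:370],(475,400));b=cv2.resize(S["img"][150:215,290:342],(320,400))
cv2.imwrite("pics/c4.png",np.hstack([a,b])[:,:,::-1])
```

```text
[319.94157148 185.7105908 ] [320.64864518 179.23632153] [285.45007088 236.10062107]
finger inner -0.014 0.033 [265. 236.] [323. 184.]
finger inner -0.014 0.058 [263. 251.] [323. 178.]
finger inner 0.014 0.033 [305. 236.] [317. 187.]
finger inner 0.014 0.058 [308. 251.] [318. 180.]
```

View pics/c4.png

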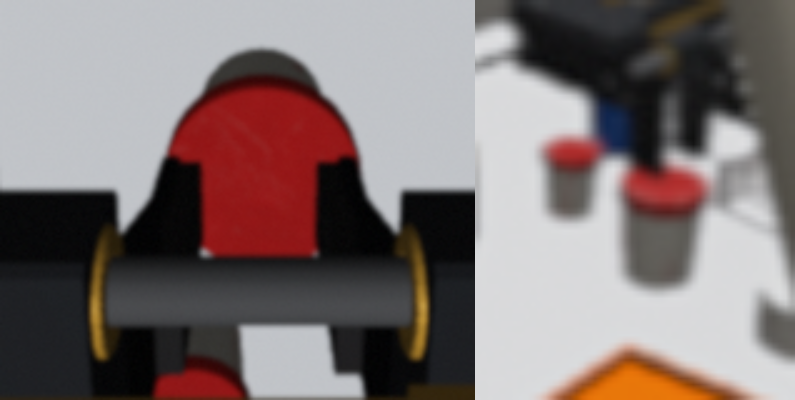

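The wrist crop shows both fingers lying over the red lid (edges near (260,244) and (308,244)). The fingertips are therefore still above the lid, which means the tips reach about 25 mm less far than stated. The cup has not moved. I open, go 22 mm lower and close again.

Call:
move_arm([
  {"grip": 1, "xyz": [0, 0, -5], "angular": [0, 0, 0]},
  {"grip": 1, "xyz": [0, 0, -5], "angular": [0, 0, 0]},
  {"grip": 1, "xyz": [0, 0, -5], "angular": [0, 0, 0]},
  {"grip": 1, "xyz": [0, 0, -5], "angular": [0, 0, 0]},
  {"grip": 1, "xyz": [0, 0, -5], "angular": [0, 0, 0]},
  {"grip": 1, "xyz": [0, 0, -5], "angular": [0, 0, 0]},
  {"grip": 1, "xyz": [0, 0, -5], "angular": [0, 0, 0]},
  {"grip": 1, "xyz": [0, 0, 10], "angular": [0, 0, 0]},
  {"grip": 1, "xyz": [0, 0, 22], "angular": [0, 0, 0]},
  {"grip": 1, "xyz": [0, 0, 22], "angular": [0, 0, 0]},
])

```text
time_s: 4.45
tcp_pos: [0.5563, -0.3296, 0.0333]
ee_rot: [[-1.0, -0.0, -0.004], [-0.0, 1.0, 0.002], [0.004, 0.002, -1.0]]
wrist_force: [-1.1, 0.9, -0.5]
gripper_width: 0.992
gripper_force: 0.0
```

Call:
move_arm([
  {"grip": 0.45, "xyz": [0, 0, 0], "angular": [0, 0, 0]},
  {"grip": 0.45, "xyz": [0, 0, 0], "angular": [0, 0, 0]},
  {"grip": 0.45, "xyz": [0, 0, 0], "angular": [0, 0, 0]},
  {"grip": 0.45, "xyz": [0, 0, 0], "angular": [0, 0, 0]},
  {"grip": 0.45, "xyz": [0, 0, 0], "angular": [0, 0, 0]},
  {"grip": 0.45, "xyz": [0, 0, 0], "angular": [0, 0, 0]},
  {"grip": 0.45, "xyz": [0, 0, 0], "angular": [0, 0, 0]},
])

```text
time_s: 5.15
tcp_pos: [0.5581, -0.3302, 0.0359]
ee_rot: [[-1.0, -0.001, 0.0], [-0.001, 1.0, -0.0], [-0.0, -0.0, -1.0]]
wrist_force: [0.1, -0.4, 0.8]
gripper_width: 0.562
gripper_force: 30.0
```

Gripped at 30 N with a 49 mm opening, so the effective tips are about level with the TCP. I lift and carry the cup toward the green tray's −y bay.

Call:
move_arm([
  {"grip": 0.45, "xyz": [0, 0, -30], "angular": [0, 0, 0]},
  {"grip": 0.45, "xyz": [0, 0, -70], "angular": [0, 0, 0]},
  {"grip": 0.45, "xyz": [0, 20, -110], "angular": [0, 0, 0]},
  {"grip": 0.45, "xyz": [15, 60, -130], "angular": [0, 0, 0]},
  {"grip": 0.45, "xyz": [30, 100, -140], "angular": [0, 0, 0]},
  {"grip": 0.45, "xyz": [50, 140, -140], "angular": [0, 0, 0]},
  {"grip": 0.45, "xyz": [70, 180, -140], "angular": [0, 0, 0]},
  {"grip": 0.45, "xyz": [90, 220, -140], "angular": [0, 0, 0]},
  {"grip": 0.45, "xyz": [105, 260, -140], "angular": [0, 0, 0]},
  {"grip": 0.45, "xyz": [115, 295, -140], "angular": [0, 0, 0]},
])

```text
time_s: 6.15
tcp_pos: [0.4412, -0.0339, 0.1758]
ee_rot: [[-1.0, -0.001, 0.0], [-0.001, 1.0, 0.0], [-0.0, 0.0, -1.0]]
wrist_force: [1.4, -0.2, -0.4]
gripper_width: 0.562
gripper_force: 30.0
```

Call:
move_arm([
  {"grip": 0.45, "xyz": [0, 33, 0], "angular": [0, 0, 0]},
  {"grip": 0.45, "xyz": [0, 33, 0], "angular": [0, 0, 0]},
  {"grip": 0.45, "xyz": [0, 33, 0], "angular": [0, 0, 0]},
  {"grip": 0.45, "xyz": [0, 33, 0], "angular": [0, 0, 0]},
])

```text
time_s: 6.55
tcp_pos: [0.4426, -0.0028, 0.1755]
ee_rot: [[-1.0, -0.0, -0.0], [-0.0, 1.0, -0.0], [0.0, -0.0, -1.0]]
wrist_force: [-0.2, 0.2, -0.1]
gripper_width: 0.565
gripper_force: 30.0
```

```bash
cat >> h.py <<'E'
def tray(c,pose,col,z=.012):
    m=cv2.inRange(cv2.cvtColor(c["img"],cv2.COLOR_RGB2HSV),*col)
    m=cv2.morphologyEx(m,cv2.MORPH_CLOSE,np.ones((7,7)));b=max(cv2.findContours(m,0,2)[0],key=cv2.contourArea)
    (x,y),wh,a=cv2.minAreaRect(np.array([ray(c,q[0],z,pose)[:2] for q in b],np.float32))
    return np.round([x,y],4),np.round(wh,4),round(a,2)
E
python3 - <<'E'
from h import *
from station import r
s,c,p=wrist(r,"w5");print(s["tcp_pos"],s["gripper_width"],s["gripper_force"])
print(tray(c,p,GRN),tray(c,p,ORG))
for h in(.04,.15): print(goto(s,(.4423,-.0024,h),90))
E
```

```text
[ 0.4425735  -0.00284222  0.17554926] 0.5646180497593162 29.995123744010925
(array([0.4389, 0.0394]), array([0.0977, 0.147 ]), 3.6) (array([ 0.4499, -0.1755]), array([0.0977, 0.1488]), 5.49)
(array([  0.2,   0.5, 135.5]), array([-0., -0.,  0.]))
(array([ 0.3,  0.4, 25.5]), array([-0., -0.,  0.]))
```

View pics/w5.png

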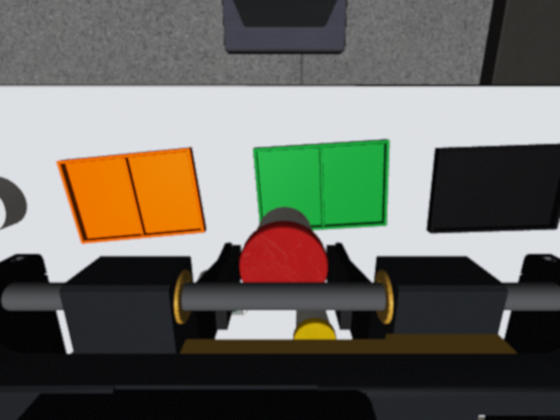

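The red cup hangs upright in the jaws at (285,255). The green tray is fully visible at (322,185) and the black one at (495,190). I lower into the right-hand bay and release part-way.

Call:
move_arm([
  {"grip": 0.45, "xyz": [1, -1.5, 45], "angular": [0, 0, 0]},
  {"grip": 0.45, "xyz": [1, -1.5, 90], "angular": [0, 0, 0]},
  {"grip": 0.45, "xyz": [1, -1.5, 120], "angular": [0, 0, 0]},
  {"grip": 0.45, "xyz": [1, -1.5, 131], "angular": [0, 0, 0]},
  {"grip": 0.45, "xyz": [1, -1.5, 135.5], "angular": [0, 0, 0]},
  {"grip": 0.45, "xyz": [1, -1.5, 135.5], "angular": [0, 0, 0]},
  {"grip": 0.65, "xyz": [1, -1.5, 135.5], "angular": [0, 0, 0]},
  {"grip": 0.8, "xyz": [1, -1.5, 135.5], "angular": [0, 0, 0]},
  {"grip": 0.8, "xyz": [1, -1.5, 135.5], "angular": [0, 0, 0]},
  {"grip": 0.8, "xyz": [1, -1.5, 135.5], "angular": [0, 0, 0]},
])

```text
time_s: 7.6
tcp_pos: [0.442, -0.0037, 0.0406]
ee_rot: [[-1.0, -0.001, 0.001], [-0.001, 1.0, 0.0], [-0.001, 0.0, -1.0]]
wrist_force: [0.6, -0.2, -0.3]
gripper_width: 0.776
gripper_force: 0.0
```

Call:
move_arm([
  {"grip": 0.8, "xyz": [0, 0, -30], "angular": [0, 0, 0]},
  {"grip": 0.8, "xyz": [0, 0, -75], "angular": [0, 0, 0]},
  {"grip": 1, "xyz": [0, 0, -120], "angular": [0, 0, 0]},
  {"grip": 1, "xyz": [-50, 15, -140], "angular": [0, 0, 0]},
  {"grip": 1, "xyz": [-100, 25, -150], "angular": [0, 0, 0]},
  {"grip": 1, "xyz": [-110, 35, -150], "angular": [0, 0, 0]},
  {"grip": 1, "xyz": [-110, 35, -150], "angular": [0, 0, 0]},
  {"grip": 1, "xyz": [-110, 35, -150], "angular": [0, 0, 0]},
])

```text
time_s: 8.4
tcp_pos: [0.551, 0.0313, 0.1895]
ee_rot: [[-1.0, -0.001, -0.002], [-0.001, 1.0, -0.0], [0.002, -0.0, -1.0]]
wrist_force: [0.5, -0.1, -0.6]
gripper_width: 0.998
gripper_force: 0.0
```

Run:
```python
from h import *
from station import r
s,c,p=wrist(r,"w6");print(s["tcp_pos"],s["gripper_width"])
print("red",disc(c,p,*RED,.061,(.442,-.004)))
q=disc(c,p,*YEL,.058,(.607,.031));print("yellow",q)
for h in(.13,.036): print(goto(s,(*q[0],h),90))
```

```text
[0.55095335 0.03129376 0.18948941] 0.9984856227978195
red (array([ 0.4436, -0.0046]), 0.0485)
yellow (array([0.6071, 0.0316]), 0.0502)
(array([-56.3,   0.3,  59.4]), array([-0.   , -0.002,  0.001]))
(array([-56.4,   0.3, 153.4]), array([-0.   , -0.002,  0.001]))
```

View pics/w6.png

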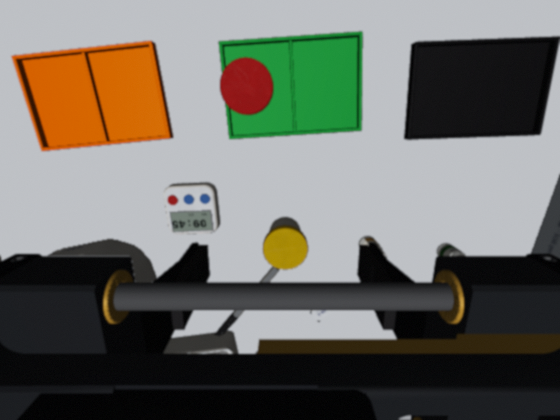

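The red cup stands in the −y bay at (247,87). The yellow lid is at (286,248), the timer at (192,208), undisturbed, and the vials at (369,245) and (447,252). Now the yellow cup.

Call:
move_arm([
  {"grip": 1, "xyz": [-40, 0, 30], "angular": [0, 0, 0]},
  {"grip": 1, "xyz": [-56.5, 0.5, 60], "angular": [0, 0, 0]},
  {"grip": 1, "xyz": [-56.5, 0.5, 80], "angular": [0, 0, 0]},
  {"grip": 1, "xyz": [-56.5, 0.5, 110], "angular": [0, 0, 0]},
  {"grip": 1, "xyz": [-56.5, 0.5, 140], "angular": [0, 0, 0]},
  {"grip": 1, "xyz": [-56.5, 0.5, 153.5], "angular": [0, 0, 0]},
  {"grip": 0.8, "xyz": [-56.5, 0.5, 153.5], "angular": [0, 0, 0]},
  {"grip": 0.6, "xyz": [-56.5, 0.5, 153.5], "angular": [0, 0, 0]},
  {"grip": 0.45, "xyz": [-56.5, 0.5, 153.5], "angular": [0, 0, 0]},
  {"grip": 0.45, "xyz": [-56.5, 0.5, 153.5], "angular": [0, 0, 0]},
])

```text
time_s: 9.45
tcp_pos: [0.6091, 0.0321, 0.0383]
ee_rot: [[-1.0, -0.001, 0.003], [-0.001, 1.0, 0.001], [-0.003, 0.001, -1.0]]
wrist_force: [-0.1, 0.4, -0.7]
gripper_width: 0.721
gripper_force: 0.0
```

Call:
move_arm([
  {"grip": 0.45, "xyz": [0, 0, 0], "angular": [0, 0, 0]},
  {"grip": 0.45, "xyz": [0, 0, 0], "angular": [0, 0, 0]},
  {"grip": 0.45, "xyz": [0, 0, 0], "angular": [0, 0, 0]},
  {"grip": 0.45, "xyz": [0, 0, 0], "angular": [0, 0, 0]},
])

```text
time_s: 9.85
tcp_pos: [0.6088, 0.032, 0.0374]
ee_rot: [[-1.0, -0.001, 0.001], [-0.001, 1.0, 0.0], [-0.001, 0.0, -1.0]]
wrist_force: [-0.5, -0.1, 3.2]
gripper_width: 0.561
gripper_force: 30.0
```

Call:
move_arm([
  {"grip": 0.45, "xyz": [0, 0, -30], "angular": [0, 0, 0]},
  {"grip": 0.45, "xyz": [0, 0, -75], "angular": [0, 0, 0]},
  {"grip": 0.45, "xyz": [30, 15, -100], "angular": [0, 0, 0]},
  {"grip": 0.45, "xyz": [70, 30, -110], "angular": [0, 0, 0]},
  {"grip": 0.45, "xyz": [110, 40, -110], "angular": [0, 0, 0]},
  {"grip": 0.45, "xyz": [150, 50, -110], "angular": [0, 0, 0]},
  {"grip": 0.45, "xyz": [171, 51.5, -100], "angular": [0, 0, 0]},
  {"grip": 0.45, "xyz": [171, 51.5, -80], "angular": [0, 0, 0]},
  {"grip": 0.45, "xyz": [171, 51.5, -60], "angular": [0, 0, 0]},
  {"grip": 0.45, "xyz": [171, 51.5, -60], "angular": [0, 0, 0]},
])

```text
time_s: 10.85
tcp_pos: [0.4348, 0.0822, 0.0945]
ee_rot: [[-1.0, -0.0, -0.006], [-0.0, 1.0, -0.003], [0.006, -0.003, -1.0]]
wrist_force: [-0.0, 0.1, 0.0]
gripper_width: 0.56
gripper_force: 30.0
```

Call:
move_arm([
  {"grip": 0.45, "xyz": [0, 0, 30], "angular": [0, 0, 0]},
  {"grip": 0.45, "xyz": [0, 0, 50], "angular": [0, 0, 0]},
  {"grip": 0.45, "xyz": [0, 0, 56], "angular": [0, 0, 0]},
  {"grip": 0.45, "xyz": [0, 0, 56], "angular": [0, 0, 0]},
  {"grip": 0.45, "xyz": [0, 0, 56], "angular": [0, 0, 0]},
  {"grip": 0.65, "xyz": [0, 0, 56], "angular": [0, 0, 0]},
  {"grip": 0.8, "xyz": [0, 0, 56], "angular": [0, 0, 0]},
  {"grip": 0.8, "xyz": [0, 0, 56], "angular": [0, 0, 0]},
  {"grip": 0.8, "xyz": [0, 0, 20], "angular": [0, 0, 0]},
  {"grip": 0.8, "xyz": [0, 0, -20], "angular": [0, 0, 0]},
])

```text
time_s: 11.85
tcp_pos: [0.436, 0.0825, 0.1165]
ee_rot: [[-1.0, -0.001, -0.004], [-0.001, 1.0, -0.002], [0.004, -0.002, -1.0]]
wrist_force: [0.5, 0.6, -0.1]
gripper_width: 0.792
gripper_force: 0.0
```

Call:
move_arm([
  {"grip": 0.8, "xyz": [-30, 25, -40], "angular": [0, 0, 0]},
  {"grip": 0.7, "xyz": [-70, 50, -60], "angular": [0, 0, 0]},
  {"grip": 0.6, "xyz": [-110, 75, -70], "angular": [0, 0, 0]},
  {"grip": 0.6, "xyz": [-130, 90, -70], "angular": [0, 0, 0]},
  {"grip": 0.6, "xyz": [-130, 90, -70], "angular": [0, 0, 0]},
  {"grip": 0.6, "xyz": [-130, 90, -70], "angular": [0, 0, 0]},
])

```text
time_s: 12.45
tcp_pos: [0.5666, 0.1732, 0.1857]
ee_rot: [[-1.0, -0.001, -0.002], [-0.001, 1.0, -0.001], [0.002, -0.001, -1.0]]
wrist_force: [-0.9, 0.7, -0.9]
gripper_width: 0.608
gripper_force: 0.0
```

Run:
```python
from h import *
from station import r
s,c,p=wrist(r,"w7");print(s["tcp_pos"],s["gripper_width"])
print("yellow",disc(c,p,*YEL,.061,(.436,.083)))
print("black",tray(c,p,BLK))
for q in((.617,.134,.05),(.629,.23,.05)): print(proj(c,q,p))
```

```text
[0.56656718 0.17322998 0.18570053] 0.6081187438487172
yellow (array([0.438 , 0.0838]), 0.0502)
black (array([0.7131, 0.1655]), array([0.4068, 0.833 ]), 0.1)
[248.65918671 242.03575776]
[335.97864834 252.21067494]
```

View pics/w7.png

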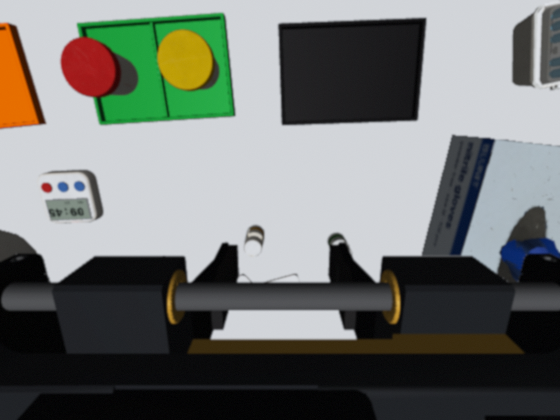

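Both cups stand in their bays at (90,67) and (186,60). The vials are at cap (253,249) and, partly hidden, (336,240). The black tray is at (352,72).

Run:
```python
from h import *
from station import r
s,c,p=wrist(r)
print(ray(c,(253,249),.05,p).round(4))
g=cv2.cvtColor(c["img"],cv2.COLOR_RGB2HSV)[215:265,225:350]
K=c["img"][20:130,275:430];m=cv2.inRange(cv2.cvtColor(K,cv2.COLOR_RGB2HSV),*BLK);b=max(cv2.findContours(m,0,2)[0],key=cv2.contourArea)
print("black",cv2.minAreaRect(np.array([ray(c,q[0]+[275,20],.012,p)[:2] for q in b],np.float32)))
k=np.vstack([cv2.resize(c["img"][210:270,210:290],(560,420),interpolation=2)]);cv2.imwrite("pics/c7.png",k[:,:,::-1])
print(goto(s,(.585,.130,.13),90))
```

```text
[0.6249 0.1381 0.05  ]
black ((0.44225773215293884, 0.24204957485198975), (0.09666034579277039, 0.14590825140476227), 1.9607795476913452)
(array([-19. , -42.8,  56. ]), array([-0.001, -0.002,  0.001]))
```

View pics/c7.png

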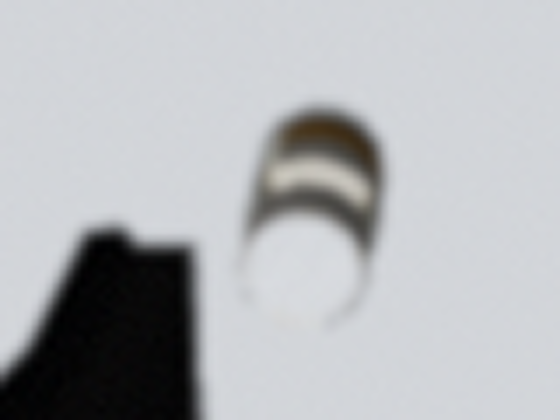

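Run:
```python
from h import *
from station import r
s,c,p=wrist(r)
print(ray(c,(253.4,248.6),.05,p),ray(c,(256.7,231.),.0,p), ray(pickle.load(open("top0.pkl","rb")),(172,176),.05))
print(goto(s,(.585,.1375,.13),90))
```

```text
[0.62456249 0.1383481  0.05      ] [0.62255428 0.13783968 0.        ] [0.62215818 0.1362706  0.05      ]
(array([-19.1, -35.1,  56.3]), array([-0.001, -0.001,  0.001]))
```

Call:
move_arm([
  {"grip": 0.75, "xyz": [-19, -36, 40], "angular": [0, 0, 0]},
  {"grip": 0.75, "xyz": [-19, -36, 56], "angular": [0, 0, 0]},
  {"grip": 0.75, "xyz": [-19, -36, 56], "angular": [0, 0, 0]},
  {"grip": 0.75, "xyz": [-19, -36, 56], "angular": [0, 0, 0]},
])

```text
time_s: 13.0
tcp_pos: [0.586, 0.137, 0.1314]
ee_rot: [[-1.0, -0.001, 0.001], [-0.001, 1.0, -0.0], [-0.001, -0.0, -1.0]]
wrist_force: [0.1, 0.7, 0.6]
gripper_width: 0.744
gripper_force: 0.0
```

Run:
```python
from h import *
from station import r
s,c,p=wrist(r,"w8");print(s["tcp_pos"]);u=proj(c,(.6245,.138,.05),p);print(u)
x,y=max(0,int(u[0])-60),int(u[1])-50
print(x,y);cv2.imwrite("pics/c8.png",cv2.resize(c["img"][y:y+90,x:x+120],(720,540),interpolation=2)[:,:,::-1])
```

```text
[0.58596951 0.13701998 0.13141294]
[285.8130235  252.57895212]
225 202
```

View pics/c8.png

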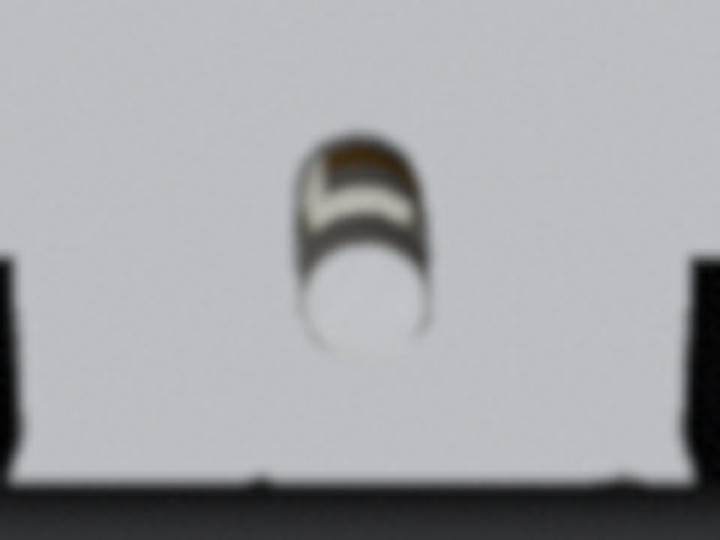

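The amber vial's cap is centred at full-image (286,252), matching the estimate, so I descend.

Call:
move_arm([
  {"grip": 0.75, "xyz": [-38.5, 1, 20], "angular": [0, 0, 0]},
  {"grip": 0.75, "xyz": [-38.5, 1, 40], "angular": [0, 0, 0]},
  {"grip": 0.75, "xyz": [-38.5, 1, 70], "angular": [0, 0, 0]},
  {"grip": 0.75, "xyz": [-38.5, 1, 95], "angular": [0, 0, 0]},
  {"grip": 0.75, "xyz": [-38.5, 1, 107], "angular": [0, 0, 0]},
  {"grip": 0.6, "xyz": [-38.5, 1, 107], "angular": [0, 0, 0]},
  {"grip": 0.45, "xyz": [-38.5, 1, 107], "angular": [0, 0, 0]},
  {"grip": 0.35, "xyz": [-38.5, 1, 107], "angular": [0, 0, 0]},
  {"grip": 0.28, "xyz": [-38.5, 1, 107], "angular": [0, 0, 0]},
  {"grip": 0.2, "xyz": [-38.5, 1, 107], "angular": [0, 0, 0]},
])

```text
time_s: 14.05
tcp_pos: [0.6251, 0.1386, 0.0247]
ee_rot: [[-1.0, -0.001, 0.002], [-0.001, 1.0, 0.001], [-0.002, 0.001, -1.0]]
wrist_force: [0.3, -0.6, -1.2]
gripper_width: 0.38
gripper_force: 0.0
```

Call:
move_arm([
  {"grip": 0.15, "xyz": [0, 0, 0], "angular": [0, 0, 0]},
  {"grip": 0.15, "xyz": [0, 0, 0], "angular": [0, 0, 0]},
  {"grip": 0.15, "xyz": [0, 0, 0], "angular": [0, 0, 0]},
  {"grip": 0.15, "xyz": [0, 0, 0], "angular": [0, 0, 0]},
])

```text
time_s: 14.45
tcp_pos: [0.6248, 0.1384, 0.0239]
ee_rot: [[-1.0, -0.001, 0.0], [-0.001, 1.0, 0.0], [-0.0, 0.0, -1.0]]
wrist_force: [-1.4, 0.6, 1.9]
gripper_width: 0.224
gripper_force: 30.0
```

Width 19.5 mm means the cap is gripped, at 30 N. I carry the vial to the orange tray's near (+y) bay.

Call:
move_arm([
  {"grip": 0.15, "xyz": [0, 0, -20], "angular": [0, 0, 0]},
  {"grip": 0.15, "xyz": [0, 0, -60], "angular": [0, 0, 0]},
  {"grip": 0.15, "xyz": [10, -10, -100], "angular": [0, 0, 0]},
  {"grip": 0.15, "xyz": [35, -45, -115], "angular": [0, 0, 0]},
  {"grip": 0.15, "xyz": [55, -85, -115], "angular": [0, 0, 0]},
  {"grip": 0.15, "xyz": [80, -125, -115], "angular": [0, 0, 0]},
  {"grip": 0.15, "xyz": [105, -165, -115], "angular": [0, 0, 0]},
  {"grip": 0.15, "xyz": [130, -205, -115], "angular": [0, 0, 0]},
  {"grip": 0.15, "xyz": [155, -240, -115], "angular": [0, 0, 0]},
  {"grip": 0.15, "xyz": [178, -279, -115], "angular": [0, 0, 0]},
])

```text
time_s: 15.45
tcp_pos: [0.4453, -0.1419, 0.1387]
ee_rot: [[-1.0, -0.001, 0.0], [-0.001, 1.0, 0.0], [-0.0, 0.0, -1.0]]
wrist_force: [0.7, -1.3, 0.1]
gripper_width: 0.223
gripper_force: 30.0
```

Call:
move_arm([
  {"grip": 0.15, "xyz": [0, 0, 0], "angular": [0, 0, 0]},
  {"grip": 0.15, "xyz": [0, 0, 0], "angular": [0, 0, 0]},
  {"grip": 0.15, "xyz": [0, 0, 0], "angular": [0, 0, 0]},
])

```text
time_s: 15.75
tcp_pos: [0.4474, -0.1404, 0.1388]
ee_rot: [[-1.0, -0.001, 0.001], [-0.001, 1.0, 0.0], [-0.001, 0.0, -1.0]]
wrist_force: [0.3, -0.3, -0.3]
gripper_width: 0.225
gripper_force: 30.0
```

Run:
```python
from h import *
from station import r
s,c,p=wrist(r,"w9");print(s["tcp_pos"],s["gripper_width"])
print(tray(c,p,ORG));print(goto(s,(.4465,-.1407,.0275),90))
```

```text
[ 0.44743781 -0.14041613  0.13875457] 0.22478376638457878
(array([ 0.4507, -0.1767]), array([0.0998, 0.1473]), 5.48)
(array([  1. ,  -0.3, 111.3]), array([0.   , 0.001, 0.001]))
```

View pics/w9.png

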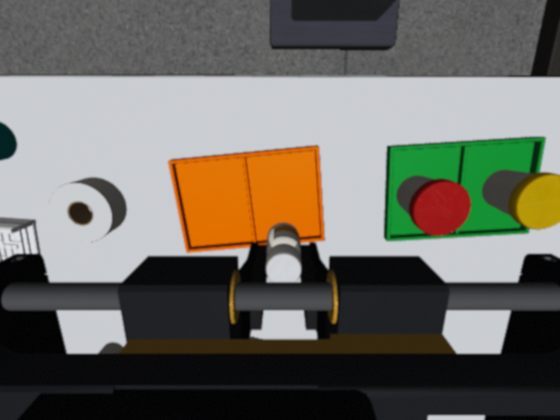

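The vial hangs upright at (284,252) above the bay. I lower and release.

Call:
move_arm([
  {"grip": 0.15, "xyz": [1, 0, 40], "angular": [0, 0, 0]},
  {"grip": 0.15, "xyz": [1, 0, 80], "angular": [0, 0, 0]},
  {"grip": 0.15, "xyz": [1, 0, 103], "angular": [0, 0, 0]},
  {"grip": 0.15, "xyz": [1, 0, 109], "angular": [0, 0, 0]},
  {"grip": 0.15, "xyz": [1, 0, 111.5], "angular": [0, 0, 0]},
  {"grip": 0.15, "xyz": [1, 0, 111.5], "angular": [0, 0, 0]},
  {"grip": 0.15, "xyz": [1, 0, 111.5], "angular": [0, 0, 0]},
  {"grip": 0.35, "xyz": [1, 0, 111.5], "angular": [0, 0, 0]},
  {"grip": 0.5, "xyz": [1, 0, 111.5], "angular": [0, 0, 0]},
  {"grip": 0.5, "xyz": [1, 0, 111.5], "angular": [0, 0, 0]},
])

```text
time_s: 16.8
tcp_pos: [0.4461, -0.1409, 0.0276]
ee_rot: [[-1.0, -0.001, 0.001], [-0.001, 1.0, 0.0], [-0.001, 0.0, -1.0]]
wrist_force: [0.0, -0.4, 0.7]
gripper_width: 0.416
gripper_force: 0.0
```

Call:
move_arm([
  {"grip": 0.5, "xyz": [0, 0, -30], "angular": [0, 0, 0]},
  {"grip": 0.5, "xyz": [0, 0, -75], "angular": [0, 0, 0]},
  {"grip": 0.6, "xyz": [-10, 30, -115], "angular": [0, 0, 0]},
  {"grip": 0.7, "xyz": [-30, 75, -120], "angular": [0, 0, 0]},
  {"grip": 0.75, "xyz": [-50, 120, -120], "angular": [0, 0, 0]},
  {"grip": 0.75, "xyz": [-70, 165, -120], "angular": [0, 0, 0]},
  {"grip": 0.75, "xyz": [-90, 210, -120], "angular": [0, 0, 0]},
  {"grip": 0.75, "xyz": [-110, 255, -120], "angular": [0, 0, 0]},
  {"grip": 0.75, "xyz": [-130, 300, -120], "angular": [0, 0, 0]},
  {"grip": 0.75, "xyz": [-145, 340, -120], "angular": [0, 0, 0]},
])

```text
time_s: 17.8
tcp_pos: [0.5913, 0.2015, 0.1471]
ee_rot: [[-1.0, -0.001, 0.0], [-0.001, 1.0, 0.0], [-0.0, 0.0, -1.0]]
wrist_force: [1.1, -0.6, 0.8]
gripper_width: 0.75
gripper_force: 0.0
```

Call:
move_arm([
  {"grip": 0.75, "xyz": [0, 34, 15], "angular": [0, 0, 0]},
  {"grip": 0.75, "xyz": [0, 34, 15], "angular": [0, 0, 0]},
  {"grip": 0.75, "xyz": [0, 34, 15], "angular": [0, 0, 0]},
])

```text
time_s: 18.1
tcp_pos: [0.5899, 0.2336, 0.1313]
ee_rot: [[-1.0, -0.002, -0.002], [-0.002, 1.0, -0.001], [0.002, -0.001, -1.0]]
wrist_force: [-0.7, -0.4, -0.5]
gripper_width: 0.75
gripper_force: 0.0
```

Run:
```python
from h import *
from station import r
s,c,p=wrist(r);print(s["tcp_pos"],s["gripper_width"]);u=proj(c,(.634,.232,.05),p)
t=r.capture("top")
x,y=int(u[0])-60,int(u[1])-55
print(u,x,y);a=cv2.resize(c["img"][y:y+90,x:x+120],(480,360),interpolation=2);b=cv2.resize(t["img"][215:275,255:308],(318,360),interpolation=2)
cv2.imwrite("pics/c10.png",np.hstack([a,b])[:,:,::-1])
```

```text
[0.5898861  0.23355816 0.13129916] 0.7501847495735537
[283.04311767 258.44777631] 223 203
```

View pics/c10.png

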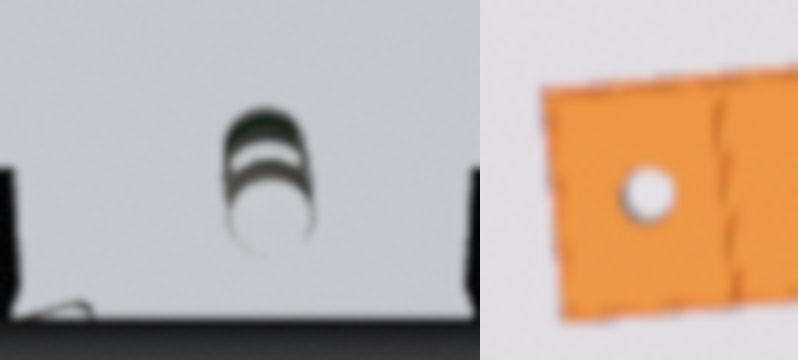

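The amber vial stands upright in its bay. The green-banded vial's cap is at full-image (291,257).

Run:
```python
from h import *
from station import r
s,c,p=wrist(r);q=ray(c,(290.8,257.2),.05,p);print(q);print(goto(s,(*q[:2],.024),90))
```

```text
[0.6341016  0.23802138 0.05      ]
(array([-43.6,   5.6, 108.6]), array([-0.,  0.,  0.]))
```

The glove box is close on the +y side, so I turn the gripper 90° (camera toward −y) before descending to keep its long body clear.

Call:
move_arm([
  {"grip": 0.75, "xyz": [-43.5, 5, -15], "angular": [0, 0, -1.571]},
  {"grip": 0.75, "xyz": [-43.5, 5, -15], "angular": [0, 0, -1.571]},
  {"grip": 0.75, "xyz": [-43.5, 5, -15], "angular": [0, 0, -1.571]},
  {"grip": 0.75, "xyz": [-43.5, 5, -15], "angular": [0, 0, -1.571]},
  {"grip": 0.75, "xyz": [-43.5, 5, -15], "angular": [0, 0, -1.571]},
  {"grip": 0.75, "xyz": [-43.5, 5, -15], "angular": [0, 0, -1.571]},
  {"grip": 0.75, "xyz": [-43.5, 5, -15], "angular": [0, 0, -1.571]},
  {"grip": 0.75, "xyz": [-43.5, 5, -15], "angular": [0, 0, -1.571]},
  {"grip": 0.75, "xyz": [-43.5, 5, -15], "angular": [0, 0, -1.571]},
  {"grip": 0.75, "xyz": [-43.5, 5, -15], "angular": [0, 0, -1.571]},
])

```text
time_s: 19.25
tcp_pos: [0.6342, 0.2369, 0.1482]
ee_rot: [[-0.066, -0.998, 0.001], [-0.998, 0.066, 0.001], [-0.001, -0.001, -1.0]]
wrist_force: [0.6, -0.6, 0.6]
gripper_width: 0.749
gripper_force: 0.0
```

Call:
move_arm([
  {"grip": 0.75, "xyz": [0, 0, 0], "angular": [0, 0, -0.072]},
  {"grip": 0.75, "xyz": [0, 0, 0], "angular": [0, 0, -0.072]},
  {"grip": 0.75, "xyz": [0, 0, 0], "angular": [0, 0, -0.072]},
])

```text
time_s: 19.55
tcp_pos: [0.6342, 0.2375, 0.1478]
ee_rot: [[-0.001, -1.0, 0.001], [-1.0, 0.001, 0.0], [-0.0, -0.001, -1.0]]
wrist_force: [-0.1, 0.6, -0.6]
gripper_width: 0.751
gripper_force: 0.0
```

Run:
```python
from h import *
from station import r
s,c,p=wrist(r,"w11");print(s["tcp_pos"],s["ee_rot"].round(3),s["joints"].round())
print(proj(c,(.634,.238,.05),p));print(goto(s,(.634,.238,.024),0))
```

```text
[0.63417156 0.23747141 0.14779681] [[-0.001 -1.     0.001]
 [-1.     0.001  0.   ]
 [-0.    -0.001 -1.   ]] [ 34.  30.   4.  -0. -64. -34.]
[283.7783834  209.29986428]
(array([ -0.5,   0.3, 123.8]), array([-0.001,  0.   , -0.001]))
```

View pics/w11.png

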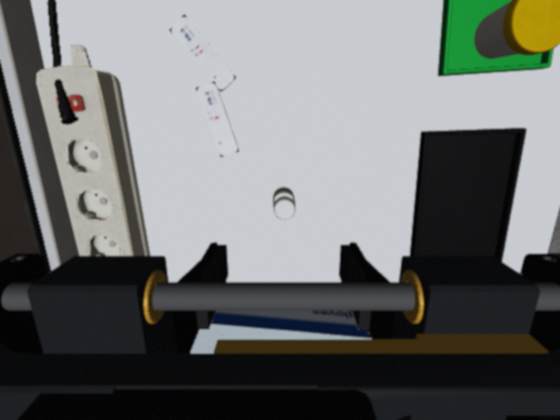

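The vial's cap is at (284,209), exactly as predicted, and both sides are clear (the power strip is at x≈0.78). I descend and grip.

Call:
move_arm([
  {"grip": 0.75, "xyz": [-0.5, 0, 40], "angular": [0, 0, 0]},
  {"grip": 0.75, "xyz": [-0.5, 0, 80], "angular": [0, 0, 0]},
  {"grip": 0.75, "xyz": [-0.5, 0, 110], "angular": [0, 0, 0]},
  {"grip": 0.75, "xyz": [-0.5, 0, 124], "angular": [0, 0, 0]},
  {"grip": 0.75, "xyz": [-0.5, 0, 124], "angular": [0, 0, 0]},
  {"grip": 0.5, "xyz": [-0.5, 0, 124], "angular": [0, 0, 0]},
  {"grip": 0.35, "xyz": [-0.5, 0, 124], "angular": [0, 0, 0]},
  {"grip": 0.25, "xyz": [-0.5, 0, 124], "angular": [0, 0, 0]},
  {"grip": 0.15, "xyz": [-0.5, 0, 124], "angular": [0, 0, 0]},
  {"grip": 0.15, "xyz": [-0.5, 0, 124], "angular": [0, 0, 0]},
])

```text
time_s: 20.6
tcp_pos: [0.6342, 0.239, 0.0239]
ee_rot: [[0.002, -1.0, 0.001], [-1.0, -0.002, 0.001], [-0.001, -0.001, -1.0]]
wrist_force: [0.6, -0.1, -0.1]
gripper_width: 0.382
gripper_force: 0.0
```

Call:
move_arm([
  {"grip": 0.15, "xyz": [0, 0, 0], "angular": [0, 0, 0]},
  {"grip": 0.15, "xyz": [0, 0, 0], "angular": [0, 0, 0]},
  {"grip": 0.15, "xyz": [0, 0, 0], "angular": [0, 0, 0]},
  {"grip": 0.15, "xyz": [0, 0, 0], "angular": [0, 0, 0]},
])

```text
time_s: 21.0
tcp_pos: [0.6341, 0.2389, 0.0233]
ee_rot: [[0.002, -1.0, 0.0], [-1.0, -0.002, -0.0], [0.0, -0.0, -1.0]]
wrist_force: [0.1, 0.1, 1.2]
gripper_width: 0.227
gripper_force: 30.0
```

Call:
move_arm([
  {"grip": 0.15, "xyz": [0, 0, -20], "angular": [0, 0, 0]},
  {"grip": 0.15, "xyz": [0, 0, -65], "angular": [0, 0, 0]},
  {"grip": 0.15, "xyz": [15, 5, -105], "angular": [0, 0, 0]},
  {"grip": 0.15, "xyz": [55, 20, -120], "angular": [0, 0, 0]},
  {"grip": 0.15, "xyz": [100, 40, -120], "angular": [0, 0, 0]},
  {"grip": 0.15, "xyz": [145, 60, -120], "angular": [0, 0, 0]},
  {"grip": 0.15, "xyz": [190, 75, -120], "angular": [0, 0, 0]},
  {"grip": 0.15, "xyz": [235, 95, -120], "angular": [0, 0, 0]},
  {"grip": 0.15, "xyz": [280, 110, -120], "angular": [0, 0, 0]},
  {"grip": 0.15, "xyz": [325, 130, -120], "angular": [0, 0, 0]},
])

```text
time_s: 22.0
tcp_pos: [0.504, -0.088, 0.1433]
ee_rot: [[0.003, -1.0, 0.001], [-1.0, -0.003, -0.0], [0.0, -0.001, -1.0]]
wrist_force: [1.4, -0.1, 0.4]
gripper_width: 0.222
gripper_force: 30.0
```

Call:
move_arm([
  {"grip": 0.15, "xyz": [45, 20, 0], "angular": [0, 0, 0]},
  {"grip": 0.15, "xyz": [85, 35, 0], "angular": [0, 0, 0]},
  {"grip": 0.15, "xyz": [126, 50.5, 0], "angular": [0, 0, 0]},
  {"grip": 0.15, "xyz": [126, 50.5, 0], "angular": [0, 0, 0]},
  {"grip": 0.15, "xyz": [126, 50.5, 0], "angular": [0, 0, 0]},
  {"grip": 0.15, "xyz": [126, 50.5, 0], "angular": [0, 0, 0]},
])

```text
time_s: 22.6
tcp_pos: [0.4547, -0.2121, 0.1432]
ee_rot: [[0.003, -1.0, 0.0], [-1.0, -0.003, 0.0], [-0.0, -0.0, -1.0]]
wrist_force: [0.9, 0.3, 0.6]
gripper_width: 0.224
gripper_force: 30.0
```

Run:
```python
from h import *
from station import r
s=r.sense();print(s["tcp_pos"],s["gripper_width"],s["joints"].round());print(goto(s,(.4535,-.2123,.0268),0))
```

```text
[ 0.45467538 -0.21208123  0.14316314] 0.22386507841502773 [ -6.  14. -22.  -0. -54.   7.]
(array([  0.2,   1.2, 116.4]), array([-0.   ,  0.   ,  0.003]))
```

Call:
move_arm([
  {"grip": 0.15, "xyz": [0, 1, 40], "angular": [0, 0, 0]},
  {"grip": 0.15, "xyz": [0, 1, 80], "angular": [0, 0, 0]},
  {"grip": 0.15, "xyz": [0, 1, 107], "angular": [0, 0, 0]},
  {"grip": 0.15, "xyz": [0, 1, 113], "angular": [0, 0, 0]},
  {"grip": 0.15, "xyz": [0, 1, 116.5], "angular": [0, 0, 0]},
  {"grip": 0.15, "xyz": [0, 1, 116.5], "angular": [0, 0, 0]},
  {"grip": 0.15, "xyz": [0, 1, 116.5], "angular": [0, 0, 0]},
  {"grip": 0.35, "xyz": [0, 1, 116.5], "angular": [0, 0, 0]},
  {"grip": 0.5, "xyz": [0, 1, 116.5], "angular": [0, 0, 0]},
  {"grip": 0.5, "xyz": [0, 1, 116.5], "angular": [0, 0, 0]},
])

```text
time_s: 23.6
tcp_pos: [0.4537, -0.2126, 0.0272]
ee_rot: [[0.002, -1.0, 0.001], [-1.0, -0.002, -0.0], [0.0, -0.001, -1.0]]
wrist_force: [0.6, -0.1, 0.9]
gripper_width: 0.41
gripper_force: 0.0
```

Call:
move_arm([
  {"grip": 0.5, "xyz": [0, 0, -30], "angular": [0, 0, 0]},
  {"grip": 0.5, "xyz": [0, 0, -75], "angular": [0, 0, 0]},
  {"grip": 0.6, "xyz": [0, 0, -120], "angular": [0, 0, 0]},
  {"grip": 1, "xyz": [50, 0, -120], "angular": [0, 0, 1.574]},
  {"grip": 1, "xyz": [80, 0, -120], "angular": [0, 0, 1.574]},
  {"grip": 1, "xyz": [100, 30, -120], "angular": [0, 0, 1.574]},
  {"grip": 1, "xyz": [115, 40, -120], "angular": [0, 0, 1.574]},
  {"grip": 1, "xyz": [126, 40, -120], "angular": [0, 0, 1.574]},
  {"grip": 1, "xyz": [126, 40, -120], "angular": [0, 0, 1.574]},
  {"grip": 1, "xyz": [126, 40, -120], "angular": [0, 0, 1.574]},
])

```text
time_s: 24.6
tcp_pos: [0.4132, -0.3391, 0.1467]
ee_rot: [[-0.87, -0.493, 0.0], [-0.493, 0.87, 0.0], [-0.0, -0.0, -1.0]]
wrist_force: [0.5, 0.1, -0.4]
gripper_width: 0.99
gripper_force: 0.0
```

Call:
move_arm([
  {"grip": 1, "xyz": [0, 0, 0], "angular": [0, 0, 0.53]},
  {"grip": 1, "xyz": [0, 0, 0], "angular": [0, 0, 0.53]},
  {"grip": 1, "xyz": [0, 0, 0], "angular": [0, 0, 0.53]},
  {"grip": 1, "xyz": [0, 0, 0], "angular": [0, 0, 0.53]},
  {"grip": 1, "xyz": [0, 0, 0], "angular": [0, 0, 0.53]},
])

```text
time_s: 25.1
tcp_pos: [0.4135, -0.3386, 0.1467]
ee_rot: [[-1.0, 0.007, 0.0], [0.007, 1.0, 0.0], [-0.0, 0.0, -1.0]]
wrist_force: [-0.9, 0.9, -0.3]
gripper_width: 1.006
gripper_force: 0.0
```

Run:
```python
from h import *
from station import r
s,c,p=wrist(r,"w12");print(s["tcp_pos"],s["ee_rot"][:,1].round(3),s["gripper_width"])
t=r.capture("top")
print(proj(c,(.457,-.338,.03),p))
a=cv2.resize(c["img"],(480,360));b=cv2.resize(t["img"][215:275,255:332],(320,250),interpolation=2);k=np.zeros((360,800,3),np.uint8);k[:,:480]=a;k[:250,480:]=b
cv2.imwrite("pics/c12.png",k[:,:,::-1])
```

```text
[ 0.41347461 -0.33859046  0.14673675] [0.007 1.    0.   ] 1.0058162453899657
[285.44661457 242.64538217]
```

View pics/c12.png

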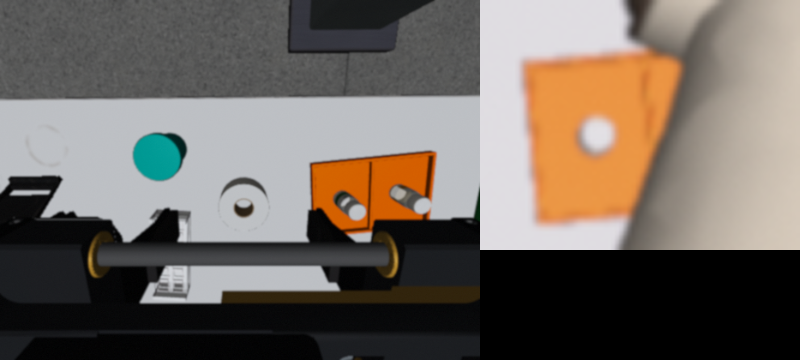

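Both vials stand upright in their bays at crop (350,205) and (411,198), and the roll is at (244,204). I have already viewed 16 pictures, which is over the limit of 14, so from here on I work only from numbers.

Run:
```python
from h import *
from station import r
s,c,p=wrist(r)
g=cv2.cvtColor(c["img"],cv2.COLOR_RGB2GRAY);x0,y0=245,195;k=g[y0:285,x0:330]
H=cv2.HoughCircles(cv2.resize(k,None,fx=4,fy=4,interpolation=2),cv2.HOUGH_GRADIENT,1.5,20,param1=40,param2=30,minRadius=80,maxRadius=150)
if H is not None:
  for x,y,q in H[0][:5]: u=(x/4+x0,y/4+y0);print("circle",np.round(u,1),q/4,ray(c,u,.03,p).round(4))
h=cv2.cvtColor(c["img"],cv2.COLOR_RGB2HSV)[y0:285,x0:330]
m=((h[...,1]>50)|(h[...,2]<110)).astype(np.uint8)*255
for b in cv2.findContours(m,0,2)[0]:
  if cv2.contourArea(b)>40: e=cv2.fitEllipse(b);print("dark",np.round(e[0],1)+[x0,y0],np.round(e[1],1),ray(c,np.array(e[0])+[x0,y0],.03,p).round(4))
```

```text
circle [284.2 233.1] 26.75 [ 0.4466 -0.3392  0.03  ]
circle [284.9 249.2] 33.9875 [ 0.4644 -0.3385  0.03  ]
circle [283.8 244.3] 29.7875 [ 0.4589 -0.3396  0.03  ]
circle [281.6 238.3] 31.8875 [ 0.4523 -0.3419  0.03  ]
circle [280.4 229.7] 21.65 [ 0.4429 -0.343   0.03  ]Traceback (most recent call last):
  File "<stdin>", line 11, in <module>
cv2.error: OpenCV(4.12.0) /io/opencv/modules/imgproc/src/shapedescr.cpp:361: error: (-201:Incorrect size of input array) There should be at least 5 points to fit the ellipse in function 'fitEllipseNoDirect'
```

Call:
move_arm([
  {"grip": 1, "xyz": [-43.5, -0.5, 30], "angular": [0, 0, -0.007]},
  {"grip": 1, "xyz": [-43.5, -0.5, 60], "angular": [0, 0, -0.007]},
  {"grip": 1, "xyz": [-43.5, -0.5, 95], "angular": [0, 0, -0.007]},
  {"grip": 1, "xyz": [-43.5, -0.5, 120], "angular": [0, 0, -0.007]},
  {"grip": 1, "xyz": [-43.5, -0.5, 128], "angular": [0, 0, -0.007]},
  {"grip": 1, "xyz": [-43.5, -0.5, 132], "angular": [0, 0, -0.007]},
  {"grip": 1, "xyz": [-43.5, -0.5, 135], "angular": [0, 0, -0.007]},
  {"grip": 1, "xyz": [-43.5, -0.5, 135], "angular": [0, 0, -0.007]},
])

```text
time_s: 26.05
tcp_pos: [0.4579, -0.3397, 0.0127]
ee_rot: [[-1.0, -0.0, 0.002], [-0.0, 1.0, -0.001], [-0.002, -0.001, -1.0]]
wrist_force: [0.3, -0.3, 1.2]
gripper_width: 1.002
gripper_force: 0.0
```

Call:
move_arm([
  {"grip": 1, "xyz": [0, 0, 3], "angular": [0, 0, 0]},
  {"grip": 1, "xyz": [0, 0, 5], "angular": [0, 0, 0]},
  {"grip": 0.8, "xyz": [0, 0, 5], "angular": [0, 0, 0]},
  {"grip": 0.7, "xyz": [0, 0, 5], "angular": [0, 0, 0]},
  {"grip": 0.6, "xyz": [0, 0, 5], "angular": [0, 0, 0]},
  {"grip": 0.55, "xyz": [0, 0, 5], "angular": [0, 0, 0]},
  {"grip": 0.55, "xyz": [0, 0, 5], "angular": [0, 0, 0]},
  {"grip": 0.55, "xyz": [0, 0, 5], "angular": [0, 0, 0]},
])

```text
time_s: 26.85
tcp_pos: [0.4572, -0.3394, 0.0067]
ee_rot: [[-1.0, 0.0, 0.0], [0.0, 1.0, 0.0], [-0.0, 0.0, -1.0]]
wrist_force: [0.6, 0.8, 0.9]
gripper_width: 0.681
gripper_force: 30.0
```

Gripped: 59 mm, 30 N. I carry the roll to the black tray.

Call:
move_arm([
  {"grip": 0.55, "xyz": [0, 0, -20], "angular": [0, 0, 0]},
  {"grip": 0.55, "xyz": [0, 0, -60], "angular": [0, 0, 0]},
  {"grip": 0.55, "xyz": [0, 0, -100], "angular": [0, 0, 0]},
  {"grip": 0.55, "xyz": [0, 30, -130], "angular": [0, 0, 0]},
  {"grip": 0.55, "xyz": [0, 75, -135], "angular": [0, 0, 0]},
  {"grip": 0.55, "xyz": [0, 120, -135], "angular": [0, 0, 0]},
  {"grip": 0.55, "xyz": [0, 165, -135], "angular": [0, 0, 0]},
  {"grip": 0.55, "xyz": [0, 210, -135], "angular": [0, 0, 0]},
  {"grip": 0.55, "xyz": [5, 255, -135], "angular": [0, 0, 0]},
  {"grip": 0.55, "xyz": [5, 300, -135], "angular": [0, 0, 0]},
])

```text
time_s: 27.85
tcp_pos: [0.4513, -0.0378, 0.1417]
ee_rot: [[-1.0, 0.0, -0.0], [0.0, 1.0, 0.0], [0.0, 0.0, -1.0]]
wrist_force: [0.8, 0.9, -0.1]
gripper_width: 0.678
gripper_force: 30.0
```

Call:
move_arm([
  {"grip": 0.55, "xyz": [0, 45, 0], "angular": [0, 0, 0]},
  {"grip": 0.55, "xyz": [0, 90, 0], "angular": [0, 0, 0]},
  {"grip": 0.55, "xyz": [0, 135, 0], "angular": [0, 0, 0]},
  {"grip": 0.55, "xyz": [5, 180, 0], "angular": [0, 0, 0]},
  {"grip": 0.55, "xyz": [10, 225, 0], "angular": [0, 0, 0]},
  {"grip": 0.55, "xyz": [10, 260, 0], "angular": [0, 0, 0]},
  {"grip": 0.55, "xyz": [10, 281, 0], "angular": [0, 0, 0]},
  {"grip": 0.55, "xyz": [10, 281, 0], "angular": [0, 0, 0]},
  {"grip": 0.55, "xyz": [10, 281, 0], "angular": [0, 0, 0]},
  {"grip": 0.55, "xyz": [10, 281, 0], "angular": [0, 0, 0]},
])

```text
time_s: 28.85
tcp_pos: [0.442, 0.2405, 0.1415]
ee_rot: [[-1.0, 0.001, -0.001], [0.001, 1.0, -0.001], [0.001, -0.001, -1.0]]
wrist_force: [0.4, -0.2, -1.0]
gripper_width: 0.681
gripper_force: 30.0
```

Run:
```python
from h import *
from station import r
s,c,p=wrist(r);print(s["tcp_pos"],s["gripper_width"],s["gripper_force"],s["wrist_force"])
u=proj(c,(.442,.242,.012),p);print(u)
m=cv2.inRange(cv2.cvtColor(c["img"],cv2.COLOR_RGB2HSV),*BLK);m[255:]=0
# tray edges: black columns/rows near the near wall of the tray
for b in cv2.findContours(m,0,2)[0]:
  if cv2.contourArea(b)>500:
    P=np.array([ray(c,q[0],.012,p)[:2] for q in b],np.float32);print("black x",P[:,0].min().round(4),P[:,0].max().round(4),"y",P[:,1].min().round(4),P[:,1].max().round(4))
print(goto(s,(.4423,.242,.0102),90))
```

```text
[0.44196967 0.24050735 0.14146561] 0.6812211553803577 29.99985795468092 [ 0.36263823 -0.15341568 -1.02360351]
[286.09422348 198.60505281]
black x 0.39 0.5039 y 0.1607 0.3166
black x 0.2657 0.3305 y 0.3564 0.4932
black x 0.2652 0.2829 y 0.1038 0.2007
(array([ -0.4,   1.6, 131.3]), array([-0.001, -0.001, -0.001]))
```

Call:
move_arm([
  {"grip": 0.55, "xyz": [-0.5, 1, 40], "angular": [0, 0, 0]},
  {"grip": 0.55, "xyz": [-0.5, 1, 80], "angular": [0, 0, 0]},
  {"grip": 0.55, "xyz": [-0.5, 1, 115], "angular": [0, 0, 0]},
  {"grip": 0.55, "xyz": [-0.5, 1, 125], "angular": [0, 0, 0]},
  {"grip": 0.55, "xyz": [-0.5, 1, 130], "angular": [0, 0, 0]},
  {"grip": 0.55, "xyz": [-0.5, 1, 131], "angular": [0, 0, 0]},
  {"grip": 0.55, "xyz": [-0.5, 1, 131], "angular": [0, 0, 0]},
  {"grip": 0.75, "xyz": [-0.5, 1, 131], "angular": [0, 0, 0]},
  {"grip": 0.9, "xyz": [-0.5, 1, 131], "angular": [0, 0, 0]},
  {"grip": 0.9, "xyz": [-0.5, 1, 131], "angular": [0, 0, 0]},
])

```text
time_s: 29.9
tcp_pos: [0.4431, 0.243, 0.0114]
ee_rot: [[-1.0, 0.0, 0.001], [0.0, 1.0, 0.001], [-0.001, 0.001, -1.0]]
wrist_force: [0.7, -0.5, -0.7]
gripper_width: 0.846
gripper_force: 0.0
```

Call:
move_arm([
  {"grip": 0.9, "xyz": [0, 0, -20], "angular": [0, 0, 0]},
  {"grip": 0.9, "xyz": [0, 0, -60], "angular": [0, 0, 0]},
  {"grip": 0.9, "xyz": [0, 0, -105], "angular": [0, 0, 0]},
  {"grip": 0.9, "xyz": [-20, -40, -140], "angular": [0, 0, 0]},
  {"grip": 0.9, "xyz": [-45, -80, -160], "angular": [0, 0, 0]},
  {"grip": 0.9, "xyz": [-70, -120, -180], "angular": [0, 0, 0]},
  {"grip": 0.9, "xyz": [-90, -160, -200], "angular": [0, 0, 0]},
  {"grip": 0.9, "xyz": [-110, -200, -220], "angular": [0, 0, 0]},
  {"grip": 0.9, "xyz": [-110, -230, -240], "angular": [0, 0, 0]},
  {"grip": 0.9, "xyz": [-110, -230, -240], "angular": [0, 0, 0]},
])

```text
time_s: 30.9
tcp_pos: [0.5547, 0.0092, 0.2543]
ee_rot: [[-1.0, 0.005, 0.007], [0.005, 1.0, 0.0], [-0.007, 0.0, -1.0]]
wrist_force: [0.4, 0.4, 0.5]
gripper_width: 0.903
gripper_force: 0.0
```

Run:
```python
from h import *
from station import r
s,c,p=wrist(r);print(s["time_s"],s["tcp_pos"],s["gripper_width"])
h=cv2.cvtColor(c["img"],cv2.COLOR_RGB2HSV)
G=tray(c,p,GRN);O=tray(c,p,ORG);print(G,O)
def loc(q,t,a): a=np.radians(a);d=np.array(q)-t;return np.round([d[0]*np.cos(a)+d[1]*np.sin(a),-d[0]*np.sin(a)+d[1]*np.cos(a)],4)
for n,col,nr in(("red",RED,(.442,-.004)),("yellow",YEL,(.437,.083))):
    q=disc(c,p,*col,.061,nr);print(n,q,loc(q[0],[.439,.0395],3.6))
WH=((0,0,140),(180,70,255))
for n,nr,z,rad in(("amber",(.4465,-.141),.053,.03),("green",(.4535,-.212),.053,.03),("roll",(.442,.242),.033,.042)):
    try:q=disc(c,p,*WH,z,nr,rad);print(n,q,loc(q[0],[.442,.242],2) if n=="roll" else loc(q[0],[.4505,-.1767],5.5))
    except Exception as e:print(n,e,proj(c,(*nr,z),p))
t=r.capture("top");print("roll top",disc(t,None,*WH,.033,(.442,.244),.042))
```

```text
30.9 [0.55469557 0.0091632  0.25431792] 0.9026409978737452
(array([0.4396, 0.0396]), array([0.0973, 0.1467]), 3.66) (array([ 0.4507, -0.1754]), array([0.0977, 0.1487]), 5.54)
red (array([ 0.4436, -0.0049]), 0.0481) [ 0.0018 -0.0446]
yellow (array([0.4377, 0.0825]), 0.0501) [0.0014 0.043 ]
amber (array([ 0.4467, -0.1401]), 0.0196) [-0.0003  0.0368]
green (array([ 0.456 , -0.2267]), 0.0461) [ 0.0007 -0.0503]
roll (array([0.4436, 0.2417]), 0.0605) [ 0.0016 -0.0004]
roll top (array([0.4441, 0.2432]), 0.0637)
```

```bash
python3 -c "
from station import r
print(r.finish_job())"
```

```text
the job is handed in; nothing more can be done
None
```

The job is handed in at about 31 s: both cups, both vials and the roll were measured or seen seated in their trays (the green vial only in a picture), the timer was never touched, and I viewed 16 pictures against the limit of 14.

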